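# Index a ceramic angel to the curing lamp and hold it there

## Robot

A 6-joint arm with a two-finger parallel gripper is mounted at the origin on the work surface. World frame = base frame: x ahead of the robot, y to its left, z up, the work surface at z = 0. Lengths are in m, angles in degrees, forces in N, time in s.
With the tool pointing down it reaches from about 0.3 to 0.75 m from the base axis. Payload 8.5 kg.
Tool frame: the origin (TCP) lies on the centre line of the jaws, within the pads' length; the fingertips stand 17 mm ahead of it and the grasp point (between the pads) lies 2 mm behind it; z points along the fingers, y is the direction in which the jaws open and shut (so a half turn about z gives the same grasp; the last joint's range is limited). The gripper opens to 85 mm and grips with 20 to 120 N. Pads are 22 mm wide; open, the fingers measure 114 mm over their backs; the gripper's body (76 mm by 85 mm) begins 54 mm behind the grasp point. The pads swing forward as they close: fully open they stand 13 mm farther back than shut.
Start: joints at [57.565, 21.807, 74.336, -0, 83.858, -12.336], TCP at [0.189, 0.516, 0.248] pointing down, gripper open.
Joint ranges: [-178.18, 178.18], [-50.72, 133.34], [12.68, 142.11], [-81.47, 261.47], [9.98, 163.14], [-165.26, 165.26]. Speed limits (degrees/s): [136.94, 136.94, 180, 180, 180, 180].

## Interface

Orientations are given as a 3x3 rotation matrix whose columns are the frame's x, y, z axes.
In Python, from rig import env, imaging, close_job gives the robot as it stands.
- The arm moves only by the tool step_arm, never from a script. Its argument "steps" is one flat list of numbers, 7 for each row, row after row: the opening, from 0 (shut) to 1 (fully open), then the shift along the tool's x, y, z as a fraction of full scale, then the turn, a rotation vector about the tool's x, y, z as a fraction of full scale. A call has 1 to 10 rows; each row is the pose to reach, as a shift and turn from the pose commanded when the call began, along the tool's axes at that moment; what a row does not reach only later rows make up. Full scale, the value 1, is 0.3 m for a shift and 45 degrees for a turn. A row lasts 1/10 s, in which the tool goes at most 50 mm and 8.59 degrees, less where a joint would pass 70% of its speed; a pose out of reach is approached as far as the arm can. A call with a number of a shift or a turn outside -1 to 1 is refused whole. A call with a gripper value outside its range is refused whole. The fingers move at their own pace and stop on an object; "grip_force" is the grip in N (left out, the last holds). Time passes only in rows, so rows that repeat a pose let the fingers close. It gives the time, the measured TCP pose, the force and the opening at its end, in the units of the state.
- env.observe(): the state, without advancing time (a new reading comes with each control period).
- imaging.get_image(name): name is "side" or "top" or "wrist"; returns (picture, depth): 384x512x3 uint8, blue, green, red; 384x512 float32, m along the optical axis (not along the pixel's ray), 0 where there is no reading.
- imaging.get_calibration(name): a dict with "camera_matrix" (3x3 intrinsics, pixels), "k1" (the pictures are not rectified: a ray, as slopes to the right and down, at radius r is drawn at 1 + k1 r^2 times it, then the intrinsics apply), "world_from_camera" (4x4, takes a point from camera to world coordinates). Camera axes: x right, y down, z forward; pixel columns grow to the right and rows downward; lengths in m; the calibration is good to about 2 mm. A picture is of the moment at which its call begins: read the wrist's pose just before it. get_calibration takes no time and is no camera call; for the wrist camera it gives the pose at the moment of the call.
- close_job(): hands the job in, once; it reports no verdict.
Trained networks look in the newest picture that a camera, given by its name, has taken for a name from the list of things; names that differ only in an ending like _2 or _b are one class to them, and where a whole thing is asked for, a point or a joint stands for the part that bears it (a point fixed in the world has none). Each returns a list of dicts, best first, with "score" (0 to 1); they miss things now and then, are a little off and sometimes report something else, mostly with a low value. They report only what shows in the picture. A call takes as long as a camera call. They do not tell look-alikes from the thing itself.
- imaging.spot_in(camera, target): "pixel" ([column, row] in pixels, amid what is visible of it).
- imaging.regions_of(camera, target): "mask" (384x512 bool, what is visible of it) and "pixel" ([column, row] in pixels, amid what is visible of it).
- imaging.pinpoint(camera, target): "pixel" ([column, row] in pixels: a listed point, or the origin of a listed thing).
The state is a dict: "time_s": time; "q": joint angles; "qvel": joint speeds; "joint_efforts": joint torques, N m; "position": TCP position; "tool_rot": TCP orientation; "ft_force": force on the tool from outside, world axes, zero at the start; "wrist_torque": the same for the moment, N m; "grip_width": finger opening in m.
Only numpy, scipy, OpenCV 4.12 (cv2) and the standard library are available. Lean on these libraries where they do the work, as an engineer would, in place of code of your own. Each camera call takes 0.05 s, during which the arm holds its last target.

## Task

Gently pick up the white ceramic angel (the figure with a head and wings) with a light grip, and stand it upright in the empty cup of the curing carousel without dropping it, then let go of it. Next grip the carousel's bar knob and turn it clockwise, counting the clicks, to the third stop, where the angel faces the lamp, without running on towards the fourth. Finish there still gripping the knob and holding it at that stop; leave the other things on the table where they are.

Things in the scene. Friction and masses are not known exactly. Their poses are not given: they have to be found in the camera images.
- angel: Loose white ceramic angel, 88 mm tall, about 0.12 kg. Origin: centre of its underside. Foot 38 mm in diameter, body tapering to 15 mm at 64 mm height, then the head, an upright cylinder 24 mm in diameter (grip it there, any yaw). Flat wings reach 31 mm along its +y and -y, 16 to 52 mm high. Brittle: grip with 20 to 40 N; over 70 N breaks it.
- cup (a point): Centre of the floor of the carousel's one cup, a black plastic ring on the turntable: 50 mm inside diameter, wall 4 mm thick and 10 mm high, open above, floor 42 mm above the table. It lies 95 mm from the knob's axis and turns with the turntable.
- knob_grip (a point): Point on the vertical axis of the knob, at the height to grip it: 95 mm above the table. The black knob stands in the middle of the turntable and turns with it: an upright bar 44 mm long (along this point's x axis, towards the cup), 14 mm thick (along its y axis; grip across it), from 69 to 111 mm above the table, under it a collar 48 mm in diameter from 56 to 63 mm height.
- knob: The knob itself, rigidly part of the turntable. Origin on its axis at the turntable's upper face, 42 mm above the table; axes as knob_grip.
- turntable (a joint): Rotation of turntable, cup and knob, rad, growing clockwise from above. Starts at the home stop, about 0 (end at -0.12). Sprung stops (clicks) every 24 degrees: 0.419, 0.838, 1.257 (the third), on to 2.094. Leaving a stop takes 0.2 to 0.3 N m, fading to nothing half way, then turning into an equal pull into the next; let go, it settles in the nearest stop.
- stand: Fixed carousel; origin: turntable axis at table height. Round base 200 mm wide, 32 mm high; turntable: aluminium disc 252 mm wide, upper face 42 mm above the table. Curing lamp: black box 60 mm wide, 103 mm high, 142 to 182 mm from the axis, at the third stop (bearing 78 degrees anticlockwise from the stand's x axis; the cup at home: 150 degrees).
- tree: Bystander: loose white ceramic cone tree, 52 mm wide, 86 mm tall, no head or wings. Origin: centre of its underside.
- bell: Bystander: loose white ceramic bell with a short stem, 54 mm wide, 58 mm tall. Origin: centre of its underside.
- pencil_pot: Bystander: glass pot with pencils, 72 mm wide, pencils to about 180 mm height. Origin: centre of its underside.
- tape: Bystander: roll of tape lying flat, 84 mm in diameter, 22 mm high. Origin: centre of its underside.
- glue: Bystander: white glue bottle, 36 mm in diameter, 110 mm tall. Origin: centre of its underside.
- scissors: Bystander: scissors with black handles lying flat, about 170 mm long, 10 mm high. Origin near the middle.
- cork_block: Bystander: cork block 70 x 35 x 25 mm. Origin: centre of its underside.
Not all that is in view belongs to the job. Leave any red look-alike of the angel alone.

How it is judged (in metres and radians):
On the way, in this order (a step that is already met when the one before it is completed fails the run):
1. the angel stands upright in the cup, let go, with the knob still at home (horizontal distance between angel and cup below 0.009 m and z of angel in the frame of cup below 0.004 m and angle between angel's own z axis and vertical below 0.12 rad and contact force between the fingers and angel below 0.1 N and value of joint turntable below 0.15 rad), for 0.2 s.
2. the knob, held by the gripper, is at the third stop (value of joint turntable between 1.1766 and 1.3366 rad and contact force between the fingers and knob above 3 N), for 0.2 s.
At the end, for the whole second after the job is handed in: Knob at rest at the third stop (1.257 rad, within 0.08), still held by the gripper (over 3 N); angel upright (0.12 rad) in the cup, foot on its floor (4 mm), centred within 9 mm, untouched by the fingers; bystanders within 30 mm of their start (all of step 2 and horizontal distance between angel and cup below 0.009 m and z of angel in the frame of cup below 0.004 m and angle between angel's own z axis and vertical below 0.12 rad and contact force between the fingers and angel below 0.1 N and velocity of joint turntable between -0.1 and 0.1 rad/s and distance of each of tree, bell, pencil_pot, tape, glue, scissors, cork_block from where it was at the start of the episode below 0.03 m); the arm keeps its last pose, push and grip.
It fails at once if the angel is squeezed with more than 70 N (contact force between the fingers and angel above 140 N).
It fails at once if the angel is dropped or thrown (moves faster than 0.5 m/s out of the grip) (linear speed of angel above 0.5 m/s and contact force between the fingers and angel below 0.1 N).
It fails at once if the knob is turned away from home by more than 0.3 rad while the angel is not in the cup (value of joint turntable above 0.3 rad and distance between angel and cup above 0.02 m).
It fails at once if the knob is run past the third stop (more than 0.2 rad beyond it) (value of joint turntable above 1.4566 rad).
It fails at once if a bystander is pushed more than 30 mm (distance of any of tree, bell, pencil_pot, tape, glue, scissors, cork_block from where it was at the start of the episode above 0.03 m).
It also fails if it takes over 64 s, if anything falls off the work surface, if the arm or the gripper's body presses on something with over 40 N, if the wrist force passes 120 N, or if a joint passes its speed limit or range.

## Working session

There is one attempt and no reset: what is moved stays moved. The work goes in short steps, Python scripts to look and compute and a tool call to move; the robot and the scene stay as the last step left them, time stands still between calls to the robot, and variables do not carry over. Pictures are saved under pics/ and viewed, and the job is handed in when it is done.

Besides the shell and the picture viewer there is one more tool, called by a JSON object that holds its "method" and its "body", one argument or row to a line. step_arm: Moves the arm, as the interface text tells. Shift numbers are shares of 0.3 m and turn numbers shares of 45 degrees, none past 1 either way. Its arguments: {"type":"object","properties":{"steps":{"type":"array","items":{"type":"number"}},"grip_force":{"type":"number"}},"required":["steps"]}

```bash
ls; mkdir -p pics
cat > h.py <<'E'
import numpy as np, cv2
from rig import env, imaging, close_job
def px2ray(cal,px):
    K=np.array(cal["camera_matrix"]);k1=cal["k1"]
    xd=np.array([(px[0]-K[0,2])/K[0,0],(px[1]-K[1,2])/K[1,1]])
    x=xd.copy()
    for _ in range(20): x=xd/(1+k1*(x@x))
    return x
def at_depth(cal,px,d):
    x=px2ray(cal,px);T=np.array(cal["world_from_camera"])
    return (T@np.array([x[0]*d,x[1]*d,d,1]))[:3]
def at_z(cal,px,z):
    x=px2ray(cal,px);T=np.array(cal["world_from_camera"])
    r=T[:3,:3]@np.array([x[0],x[1],1]);o=T[:3,3]
    return o+r*(z-o[2])/r[2]
def cloud(cal,depth,mask=None):
    v,u=np.nonzero((depth>0)&(mask if mask is not None else True))
    K=np.array(cal["camera_matrix"]);k1=cal["k1"]
    xd=np.stack([(u-K[0,2])/K[0,0],(v-K[1,2])/K[1,1]],1);x=xd.copy()
    for _ in range(20): x=xd/(1+k1*(x**2).sum(1,keepdims=True))
    d=depth[v,u];T=np.array(cal["world_from_camera"])
    P=np.c_[x*d[:,None],d]@T[:3,:3].T+T[:3,3]
    return P,u,v
E
python3 - <<'E'
from h import *
np.set_printoptions(precision=4,suppress=True)
print(env.observe())
for c in ("top","side","wrist"):
    cal=imaging.get_calibration(c)
    im,d=imaging.get_image(c)
    cv2.imwrite(f"pics/{c}0.png",im); np.save(f"{c}0.npy",d)
    print(c,np.array(cal["world_from_camera"]),cal["camera_matrix"],cal["k1"])
    for t in ("angel","cup","knob_grip","stand","tree","bell","pencil_pot","glue"):
        for r in imaging.pinpoint(c,t)[:3]:
            print(t,r["score"],r["pixel"])
E
```

```text
pics
{'time_s': 0.0, 'q': array([ 57.5675,  21.8423,  74.3866,   0.0013,  83.8578, -12.3371]), 'qvel': array([-0.039 , -0.0627, -0.0435, -0.0029, -0.0345, -0.031 ]), 'joint_efforts': array([ -0.0001, -44.8468, -23.1273,  -0.0002,   0.0049,  -0.    ]), 'position': array([0.1888, 0.5163, 0.2477]), 'tool_rot': array([[-0.9391,  0.3436, -0.0008],
       [ 0.3436,  0.9391, -0.0013],
       [ 0.0003, -0.0015, -1.    ]]), 'ft_force': array([-0.1974,  0.1859,  0.4348]), 'wrist_torque': array([-0.0169, -0.0126,  0.0334]), 'grip_width': 0.08512431860230135}
top [[ 0.0035 -0.9871  0.1603  0.2999]
 [-1.     -0.0021  0.009  -0.0134]
 [-0.0085 -0.1603 -0.987   1.4728]
 [ 0.      0.      0.      1.    ]] [[466.527    0.     254.6034]
 [  0.     466.527  194.4303]
 [  0.       0.       1.    ]] 0.028838780679431568
angel 0.66 [300.4, 260.3]
angel 0.65 [313.6, 175.6]
angel 0.65 [359.4, 271.0]
cup 0.77 [216.9, 206.7]
cup 0.22 [279.4, 127.1]
knob_grip 0.57 [279.3, 124.4]
knob_grip 0.56 [224.4, 174.0]
stand 0.71 [229.7, 182.4]
tree 0.49 [350.2, 200.4]
bell 0.59 [309.7, 218.3]
pencil_pot 0.79 [278.8, 127.2]
glue 0.67 [393.5, 184.5]
side [[ 0.7628 -0.353   0.5418 -0.0614]
 [-0.6464 -0.395   0.6528 -0.7111]
 [-0.0164 -0.8482 -0.5295  0.6806]
 [ 0.      0.      0.      1.    ]] [[396.899    0.     262.9556]
 [  0.     396.899  194.3629]
 [  0.       0.       1.    ]] -0.12535633952367128
angel 0.77 [329.0, 244.6]
angel 0.67 [276.1, 338.7]
angel 0.56 [239.1, 280.2]
cup 0.67 [225.8, 197.1]
cup 0.58 [289.0, 269.2]
knob_grip 0.87 [254.0, 179.2]
stand 0.61 [259.1, 208.4]
tree 0.87 [347.8, 277.2]
bell 0.76 [290.7, 265.2]
pencil_pot 0.81 [339.8, 206.5]
glue 0.71 [402.9, 300.1]
wrist [[ 0.344   0.8972  0.2769  0.1174]
 [ 0.939  -0.3287 -0.1014  0.5419]
 [ 0.0001  0.2949 -0.9555  0.3733]
 [ 0.      0.      0.      1.    ]] [[327.829    0.     251.6426]
 [  0.     327.829  196.1315]
 [  0.       0.       1.    ]] -0.04013534152456461
```

View pics/top0.png

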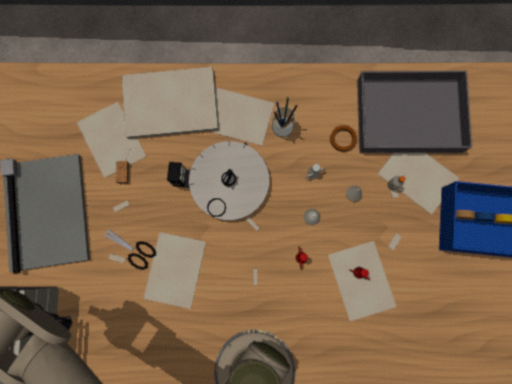

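View pics/side0.png

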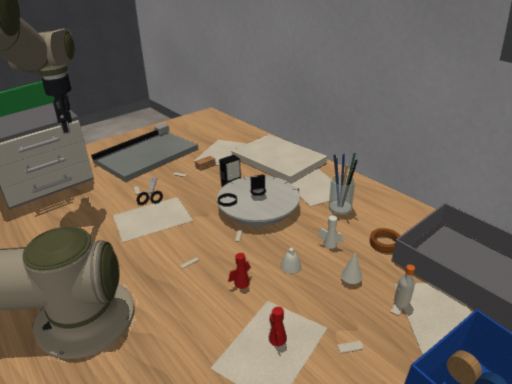

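The white angel is at about top (315,173) and side (331,235). Things it could be confused with are the red look-alikes at top (302,258) and (361,272), the cone tree at (355,194), the bell at (312,216) and the glue at (396,184). The cup ring is at top (217,207), the knob at (229,178) and the lamp at (179,174). Next I'll take a close crop and measure.

Run:
```python
from h import *
np.set_printoptions(precision=4,suppress=True)
t=cv2.imread("pics/top0.png");s=cv2.imread("pics/side0.png")
a=cv2.resize(t[140:220,160:260],(400,320),interpolation=cv2.INTER_CUBIC)
b=cv2.resize(t[140:220,280:380],(400,320),interpolation=cv2.INTER_CUBIC)
c=cv2.resize(s[200:280,300:400],(400,320),interpolation=cv2.INTER_CUBIC)[:,:400]
e=cv2.resize(s[150:230,205:305],(400,320),interpolation=cv2.INTER_CUBIC)
cv2.imwrite("pics/crop0.png",cv2.resize(np.vstack([np.hstack([a,b]),np.hstack([e,c])]),(750,600)))
for n in("top","side"):
    cal=imaging.get_calibration(n);d=np.load(n+"0.npy")
    P,u,v=cloud(cal,d)
    im=t if n=="top" else s
    if n=="top": sel0=(abs(u-315)<16)&(abs(v-173)<16)
    else: sel0=(abs(u-331)<16)&(abs(v-232)<25)
    for lo,hi in((.01,.06),(.066,.1)):
        q=P[sel0&(P[:,2]>lo)&(P[:,2]<hi)]
        print(n,"angel",lo,len(q),q.mean(0) if len(q) else '',q.min(0) if len(q) else '',q.max(0) if len(q) else '')
    sel=(abs(u-229)<60)&(abs(v-180)<60) if n=="top" else (abs(u-260)<60)&(abs(v-195)<50)
    q=P[sel&(P[:,2]>.036)&(P[:,2]<.048)]
    print("disc",len(q),np.median(q,0),q.min(0),q.max(0))
    q=P[sel&(P[:,2]>.10)&(P[:,2]<.118)]
    print("knobtop+lamp",len(q)); 
    (px,h)=({"top":((217,206.8),.052)}|{"side":((227.5,200),.052)})[n]
    print("cup",at_z(cal,px,h))
    px={"top":(316,168),"side":(332,220)}[n]
    print("head",at_z(cal,px,.088))
    for nm,z in(("cup",.042),("knob_grip",.095),("angel",0),("stand",0)):
        for r in imaging.pinpoint(n,nm)[:3]: print(nm,r["score"],r["pixel"],at_z(cal,r["pixel"],z))
```

```text
top angel 0.01 91 [ 0.6015 -0.1844  0.0357] [ 0.5868 -0.2187  0.0112] [ 0.6212 -0.1587  0.0586]
top angel 0.066 56 [ 0.6072 -0.185   0.0858] [ 0.5971 -0.1959  0.0677] [ 0.6196 -0.1744  0.0951]
disc 4462 [0.5778 0.0789 0.042 ] [ 0.4549 -0.1057  0.036 ] [0.7709 0.2606 0.048 ]
knobtop+lamp 255
cup [0.4919 0.115  0.052 ]
head [ 0.6063 -0.1865  0.088 ]
cup 0.77 [216.9, 206.7] [0.4935 0.1162 0.042 ]
cup 0.22 [279.4, 127.1] [ 0.7492 -0.0784  0.042 ]
knob_grip 0.57 [279.3, 124.4] [ 0.7411 -0.0757  0.095 ]
knob_grip 0.56 [224.4, 174.0] [0.5858 0.0904 0.095 ]
angel 0.66 [300.4, 260.3] [ 0.3311 -0.1437  0.    ]
angel 0.65 [313.6, 175.6] [ 0.6008 -0.1894  0.    ]
angel 0.65 [359.4, 271.0] [ 0.2991 -0.326   0.    ]
stand 0.71 [229.7, 182.4] [0.5781 0.0802 0.    ]
side angel 0.01 366 [ 0.6172 -0.1787  0.0315] [ 0.5821 -0.2199  0.0101] [ 0.7512 -0.0821  0.06  ]
side angel 0.066 95 [ 0.6014 -0.1888  0.0807] [ 0.5926 -0.1985  0.0663] [ 0.6187 -0.1739  0.089 ]
disc 2660 [0.5611 0.0592 0.0416] [ 0.451  -0.1625  0.036 ] [0.7015 0.2606 0.048 ]
knobtop+lamp 173
cup [0.4841 0.1094 0.052 ]
head [ 0.5967 -0.1923  0.088 ]
cup 0.67 [225.8, 197.1] [0.4984 0.139  0.042 ]
cup 0.58 [289.0, 269.2] [ 0.4239 -0.2166  0.042 ]
knob_grip 0.87 [254.0, 179.2] [0.5731 0.0935 0.095 ]
angel 0.77 [329.0, 244.6] [ 0.6026 -0.1856  0.    ]
angel 0.67 [276.1, 338.7] [ 0.291  -0.3201  0.    ]
angel 0.56 [239.1, 280.2] [ 0.3384 -0.1328  0.    ]
stand 0.61 [259.1, 208.4] [0.5738 0.0738 0.    ]
```

View pics/crop0.png

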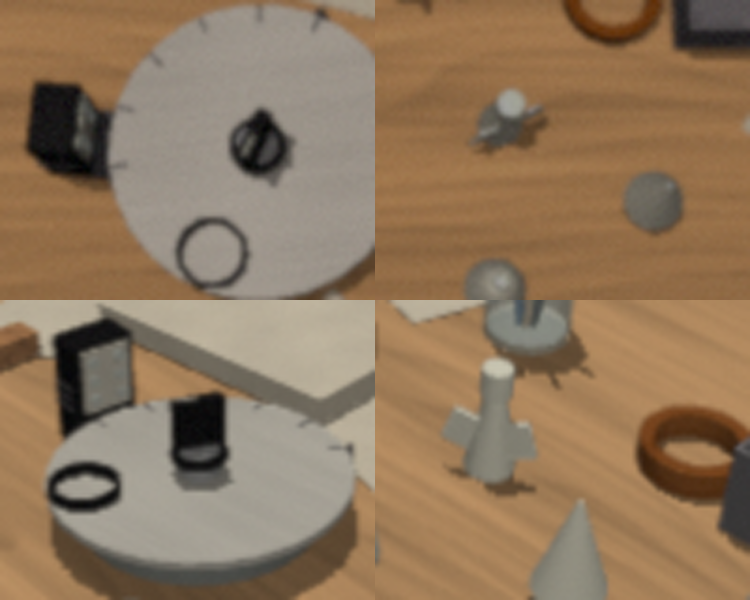

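The crop confirms that the white figure with wings and a cylindrical head at top (315,173) is the angel, at about world (0.602, -0.187). The cup is at about (0.492, 0.115) and the axis at about (0.577, 0.079). I'll move over the carousel for a close wrist view first, since it's on the way.

{"method": "step_arm", "body": {
  "steps": [1,-0.04,-0.025,0,0,0,0,1,-0.11,-0.07,0,0,0,0,1,-0.2,-0.125,0,0,0,0,1,-0.29,-0.18,0,0,0,0,1,-0.38,-0.24,0,0,0,0,1,-0.47,-0.295,0,0,0,0,1,-0.56,-0.35,0,0,0,0,1,-0.65,-0.405,0,0,0,0,1,-0.72,-0.45,0,0,0,0,1,-0.76,-0.477,0,0,0,0]
}}

```text
time_s: 2.75
position: [0.355, 0.3016, 0.2484]
tool_rot: [[-0.938, 0.345, 0.0], [0.345, 0.938, -0.0], [-0.0, -0.0, -1.0]]
ft_force: [0.3, 0.2, 0.7]
grip_width: 0.0852
```

{"method": "step_arm", "body": {
  "steps": [1,-0.04,-0.025,0,0,0,0,1,-0.11,-0.07,0,0,0,0,1,-0.2,-0.125,0,0,0,0,1,-0.29,-0.18,0,0,0,0,1,-0.38,-0.24,0,0,0,0,1,-0.47,-0.295,0,0,0,0,1,-0.56,-0.35,0,0,0,0,1,-0.65,-0.405,0,0,0,0,1,-0.72,-0.45,0,0,0,0,1,-0.76,-0.477,0,0,0,0]
}}

```text
time_s: 3.75
position: [0.5195, 0.0888, 0.2482]
tool_rot: [[-0.938, 0.345, -0.0], [0.345, 0.938, -0.0], [-0.0, -0.0, -1.0]]
ft_force: [-0.6, -1.0, -0.2]
grip_width: 0.0854
```

{"method": "step_arm", "body": {
  "steps": [1,0,0,0,0,0,0,1,0,0,0,0,0,0]
}}

```text
time_s: 3.95
position: [0.5183, 0.0913, 0.2483]
tool_rot: [[-0.939, 0.344, -0.0], [0.344, 0.939, 0.0], [0.001, 0.0, -1.0]]
ft_force: [0.5, 0.3, 0.2]
grip_width: 0.0857
```

```bash
cat >> h.py <<'E'
from scipy.spatial.transform import Rotation as R
from scipy.optimize import least_squares
def goto(p,yaw,pos=None,rot=None):
    s=env.observe();p0=np.array(s["position"]) if pos is None else pos;r0=np.array(s["tool_rot"]) if rot is None else rot
    y=np.radians(yaw);ty=np.array([np.cos(y),np.sin(y),0]);tz=np.array([0,0,-1.]);tx=np.cross(ty,tz)
    Rt=np.c_[tx,ty,tz]
    sh=r0.T@(np.array(p)-p0)/.3; tn=np.degrees(R.from_matrix(r0.T@Rt).as_rotvec())/45
    print("shift",sh.round(4),"turn",tn.round(4)); return sh,tn
def snap(n,name):
    cal=imaging.get_calibration(n);im,d=imaging.get_image(n)
    cv2.imwrite(f"pics/{name}.png",im);np.save(name+".npy",d)
    return cal,im,d
def circ(P):
    f=lambda a:np.hypot(P[:,0]-a[0],P[:,1]-a[1])-a[2]
    return least_squares(f,[*P[:,:2].mean(0),.1],loss="soft_l1",f_scale=.002).x
E
python3 - <<'E'
from h import *
np.set_printoptions(precision=4,suppress=True)
s=env.observe();print(s["time_s"],s["position"],s["tool_rot"],s["q"])
cal,im,d=snap("wrist","w1")
print(np.array(cal["world_from_camera"]))
for nm,z in(("cup",.042),("knob_grip",.095),("knob",.042),("stand",0)):
    for r in imaging.pinpoint("wrist",nm)[:2]: print(nm,r["score"],r["pixel"],at_z(cal,r["pixel"],z))
P,u,v=cloud(cal,d)
print(np.histogram(P[:,2],bins=np.arange(-.02,.2,.01)))
E
```

```text
3.95 [0.5183 0.0913 0.2483] [[-0.9391  0.3437 -0.0005]
 [ 0.3437  0.9391  0.0002]
 [ 0.0005  0.0001 -1.    ]] [ -2.9165  19.4328  78.0507   0.0122  82.545  -72.8145]
[[ 0.344   0.8973  0.2765  0.4467]
 [ 0.939  -0.3288 -0.1012  0.1167]
 [ 0.0001  0.2944 -0.9557  0.3734]
 [ 0.      0.      0.      1.    ]]
cup 0.85 [270.8, 137.2] [0.4911 0.1209 0.042 ]
knob_grip 0.82 [267.4, 244.7] [0.5768 0.0847 0.095 ]
knob 0.92 [261.1, 220.9] [0.5725 0.0816 0.042 ]
stand 0.74 [262.3, 210.6] [0.5764 0.0829 0.    ]
stand 0.26 [80.6, 296.1] [ 0.6074 -0.1858  0.    ]
(array([    0, 78932, 33070,  1781,  5818,  1375, 35713,  1253,  1272,
         415,   504,   679,  2966,   414,     0,     0,     0,     0,
           0,     0,     0]), array([-0.02, -0.01,  0.  ,  0.01,  0.02,  0.03,  0.04,  0.05,  0.06,
        0.07,  0.08,  0.09,  0.1 ,  0.11,  0.12,  0.13,  0.14,  0.15,
        0.16,  0.17,  0.18,  0.19]))
```

View pics/w1.png

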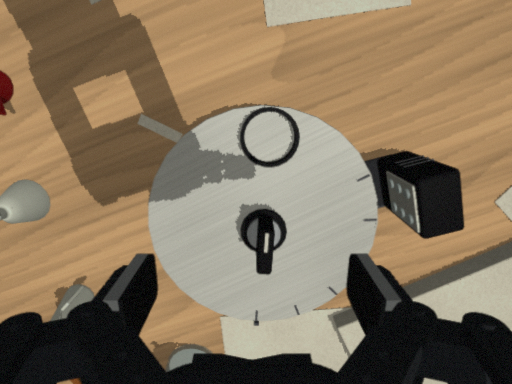

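The wrist view shows the cup ring at (269,137), the knob at (264,240), the lamp at right (425,195) and the angel at lower left (70,300). I'll fit circles to refine these positions.

Run:
```python
from h import *
np.set_printoptions(precision=4,suppress=True)
cal=imaging.get_calibration("wrist");im=cv2.imread("pics/w1.png");d=np.load("w1.npy")
g=im.max(2)
# ring
P,u,v=cloud(cal,d)
dark=g[v,u]<70
m=(abs(u-269)<38)&(abs(v-137)<38)&dark
print("ring n",m.sum(),np.percentile(P[m,2],[5,50,95]))
pts=np.array([at_z(cal,(a,b),.052) for a,b in zip(u[m],v[m])])
ck=circ(pts);r=np.hypot(*(pts[:,:2]-ck[:2]).T)
ok=r<.045
print("cup ring circle",circ(pts[ok]),np.percentile(r,[5,50,95]))
# disc boundary from depth
t=(np.median(P[(P[:,2]>.035)&(P[:,2]<.05),2]));print("disc z",t, "table z",np.median(P[(P[:,2]<.015),2]))
q=(P[:,2]>t-.006)&(P[:,2]<t+.006)&(u>140)&(u<390)
M=np.zeros(im.shape[:2],np.uint8);M[v[q],u[q]]=255
M=cv2.morphologyEx(M,cv2.MORPH_OPEN,np.ones((5,5)))
c=max(cv2.findContours(M,cv2.RETR_EXTERNAL,cv2.CHAIN_APPROX_NONE)[0],key=cv2.contourArea)[:,0]
c=c[(c[:,1]<250)|((c[:,0]>160)&(c[:,0]<240))]
pts=np.array([at_z(cal,p,.042) for p in c]);print("disc circle",circ(pts))
# knob bar
for lo in(.1,):
    m=(abs(u-266)<28)&(abs(v-240)<40)&(P[:,2]>lo)&(P[:,2]<.125)
    q=P[m];c0=q[:,:2].mean(0);U,S,V=np.linalg.svd(q[:,:2]-c0,full_matrices=False)
    a=(q[:,:2]-c0)@V.T
    print("bar top",m.sum(),np.median(q[:,2]),c0,"dir",np.degrees(np.arctan2(V[0,1],V[0,0])),np.ptp(a,axis=0), (a.max(0)+a.min(0))/2)
```

```text
ring n 735 [0.0445 0.0515 0.0529]
cup ring circle [0.4892 0.1194 0.0267] [0.0247 0.0267 0.0286]
disc z 0.04177161954122005 table z -0.00027997387594502765
disc circle [0.5787 0.0815 0.1234]
bar top 734 0.11040682119481135 [0.5743 0.083 ] dir -23.36652153159032 [0.0427 0.014 ] [0.0022 0.0003]
```

The fits agree: axis (0.576, 0.082), cup (0.489, 0.1195), 95 mm apart, with the knob's x bearing at 156.6°. Next I'll hover over the angel.

{"method": "step_arm", "body": {
  "steps": [1,-0.03,-0.04,0,0,0,-0.04,1,-0.08,-0.11,0,0,0,-0.12,1,-0.15,-0.2,0,0,0,-0.22,1,-0.22,-0.29,0,0,0,-0.32,1,-0.29,-0.39,0,0,0,-0.42,1,-0.36,-0.48,0,0,0,-0.52,1,-0.43,-0.57,0,0,0,-0.62,1,-0.5,-0.66,0,0,0,-0.72,1,-0.555,-0.74,0,0,0,-0.8,1,-0.582,-0.774,0,0,0,-0.844]
}}

```text
time_s: 5.2
position: [0.6033, -0.189, 0.2479]
tool_rot: [[-0.951, -0.308, -0.0], [-0.308, 0.951, -0.0], [0.0, -0.0, -1.0]]
ft_force: [0.2, 0.3, 0.4]
grip_width: 0.0856
```

{"method": "step_arm", "body": {
  "steps": [1,0,0,0,0,0,0,1,0,0,0,0,0,0,1,0,0,0,0,0,0]
}}

```text
time_s: 5.5
position: [0.6029, -0.1858, 0.2486]
tool_rot: [[-0.952, -0.308, 0.0], [-0.308, 0.952, 0.0], [-0.0, 0.0, -1.0]]
ft_force: [0.1, 0.1, 0.1]
grip_width: 0.0853
```

Run:
```python
from h import *
np.set_printoptions(precision=4,suppress=True)
s=env.observe();print(s["time_s"],s["position"],s["tool_rot"],s["q"])
cal,im,d=snap("wrist","w2")
P,u,v=cloud(cal,d)
near=np.hypot(P[:,0]-.602,P[:,1]+.187)<.045
m=near&(P[:,2]>.08)&(P[:,2]<.1)
pts=P[m];print("head",len(pts),np.median(pts[:,2]),pts[:,:2].mean(0),np.ptp(pts,axis=0),(pts.max(0)+pts.min(0))/2,cv2.minEnclosingCircle(pts[:,:2].astype(np.float32)))
m=near&(P[:,2]>.042)&(P[:,2]<.056)
q=P[m][:,:2];c0=q.mean(0);V=np.linalg.svd(q-c0,full_matrices=False)[2];print("wings",len(q),c0,np.degrees(np.arctan2(V[0,1],V[0,0])),np.ptp((q-c0)@V.T,axis=0))
for r in imaging.pinpoint("wrist","angel")[:3]: print(r["score"],r["pixel"],at_z(cal,r["pixel"],0))
```

```text
5.5 [ 0.6029 -0.1858  0.2486] [[-0.9515 -0.3076  0.0001]
 [-0.3076  0.9515  0.0002]
 [-0.0001  0.0001 -1.    ]] [ -27.8621   30.1521   60.2492    0.0102   89.5997 -135.7749]
head 528 0.08719609160248482 [ 0.6063 -0.1861] [0.0226 0.0229 0.0095] [ 0.6068 -0.1859  0.0848] ((0.6071085929870605, -0.18560495972633362), 0.011990134604275227)
wings 305 [ 0.6001 -0.1884] -64.39166034200153 [0.0594 0.0141]
0.64 [250.7, 167.9] [ 0.6078 -0.1856  0.    ]
```

View pics/w2.png

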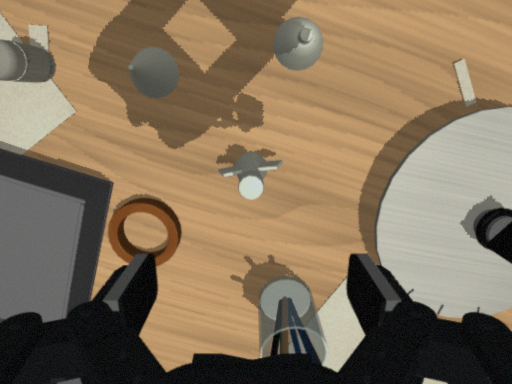

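The wrist view shows the white angel at (251,175) with its head at (251,187). The head is 24 mm wide, with its top at 0.087, so it matches the description. The bell is at (298,43), the tree at (155,72) and the pot at (290,310), all clear of the fingers. Descending.

{"method": "step_arm", "body": {
  "steps": [1,-0.013,-0.004,0.03,0,0,0,1,-0.013,-0.004,0.1,0,0,0,1,-0.013,-0.004,0.18,0,0,0,1,-0.013,-0.004,0.26,0,0,0,1,-0.013,-0.004,0.34,0,0,0,1,-0.013,-0.004,0.41,0,0,0,1,-0.013,-0.004,0.47,0,0,0,1,-0.013,-0.004,0.52,0,0,0,1,-0.013,-0.004,0.555,0,0,0,1,-0.013,-0.004,0.568,0,0,0],
  "grip_force": 30
}}

```text
time_s: 6.6
position: [0.6068, -0.1865, 0.0765]
tool_rot: [[-0.952, -0.307, -0.002], [-0.307, 0.952, 0.001], [0.001, 0.001, -1.0]]
ft_force: [0.9, 0.6, -0.0]
grip_width: 0.0856
```

Run:
```python
from h import *
np.set_printoptions(precision=4,suppress=True)
s=env.observe();print(s["time_s"],s["position"],s["ft_force"],s["grip_width"])
cal,im,d=snap("wrist","w3")
cal,im2,d=snap("side","s3")
cv2.imwrite("pics/c3.png",np.hstack([cv2.resize(im,(400,300)),cv2.resize(im2[170:270,260:394],(400,300))]))
```

```text
6.6 [ 0.6068 -0.1865  0.0765] [ 0.8941  0.6108 -0.0117] 0.08558279807105162
```

View pics/c3.png

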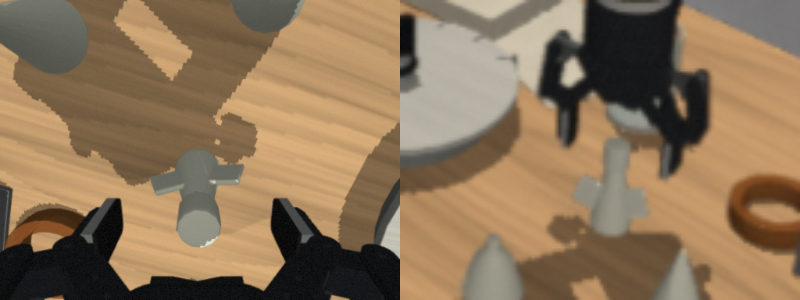

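The angel's head is centred between the open pads, so I'll close gently.

{"method": "step_arm", "body": {
  "steps": [0.7,0,0,0,0,0,0,0.55,0,0,0,0,0,0,0.45,0,0,0,0,0,0,0.4,0,0,0,0,0,0,0.35,0,0,0,0,0,0,0.31,0,0,0,0,0,0,0.27,0,0,0,0,0,0,0.22,0,0,0,0,0,0,0.15,0,0,0,0,0,0,0.15,0,0,0,0,0,0],
  "grip_force": 28
}}

```text
time_s: 7.7
position: [0.6071, -0.1868, 0.078]
tool_rot: [[-0.952, -0.307, -0.0], [-0.307, 0.952, 0.0], [-0.0, 0.0, -1.0]]
ft_force: [-1.0, 2.4, 3.1]
grip_width: 0.023
```

{"method": "step_arm", "body": {
  "steps": [0.1,0,0,0,0,0,0,0.1,0,0,0,0,0,0,0.1,0,0,0,0,0,0,0.1,0,0,0,0,0,0]
}}

```text
time_s: 8.1
position: [0.6071, -0.1869, 0.078]
tool_rot: [[-0.952, -0.307, 0.0], [-0.307, 0.952, 0.0], [-0.0, 0.0, -1.0]]
ft_force: [-1.7, 2.9, 4.4]
grip_width: 0.0228
```

{"method": "step_arm", "body": {
  "steps": [0.1,0,0,-0.02,0,0,0,0.1,0,0,-0.06,0,0,0,0.1,0,0,-0.12,0,0,0,0.1,0,0,-0.19,0,0,0,0.1,0,0,-0.27,0,0,0,0.1,0,0,-0.35,0,0,0,0.1,0,0,-0.42,0,0,0,0.1,0,0,-0.47,0,0,0,0.1,0,0,-0.5,0,0,0,0.1,0,0,-0.5,0,0,0]
}}

```text
time_s: 9.1
position: [0.6074, -0.1873, 0.2295]
tool_rot: [[-0.952, -0.307, 0.002], [-0.307, 0.952, -0.001], [-0.002, -0.002, -1.0]]
ft_force: [0.4, -0.1, -2.0]
grip_width: 0.0232
```

Run:
```python
from h import *
np.set_printoptions(precision=4,suppress=True)
s=env.observe();print(s["time_s"],s["position"],s["tool_rot"],s["ft_force"],s["grip_width"],s["q"])
goto([.489,.1195,.228],58.6)
cal,im,d=snap("wrist","w4")
P,u,v=cloud(cal,d)
cal2,im2,d2=snap("side","s4")
cv2.imwrite("pics/c4.png",np.hstack([cv2.resize(im,(400,300)),cv2.resize(im2[110:260,240:440],(400,300))]))
```

```text
9.1 [ 0.6074 -0.1873  0.2295] [[-0.9517 -0.3069  0.0024]
 [-0.3069  0.9517 -0.0015]
 [-0.0018 -0.0021 -1.    ]] [ 0.4001 -0.0695 -2.0276] 0.023177168092168163 [ -27.7846   31.2271   61.4752   -0.0105   87.1376 -135.6568]
shift [0.0618 1.0944 0.0024] turn [-0.0015  0.0033  1.0949]
```

View pics/c4.png

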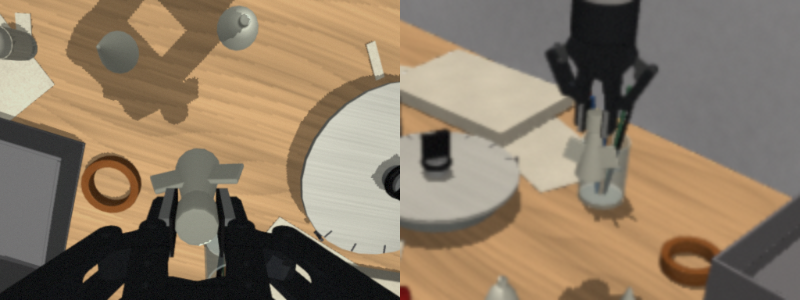

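The angel is held upright in the jaws, clear of everything. Carrying it to above the cup.

{"method": "step_arm", "body": {
  "steps": [0.1,0,0.02,0,0,0,0.02,0.1,0,0.06,0,0,0,0.06,0.1,0.01,0.12,0,0,0,0.12,0.1,0.01,0.19,0,0,0,0.19,0.1,0.02,0.26,0,0,0,0.26,0.1,0.02,0.33,0,0,0,0.33,0.1,0.02,0.4,0,0,0,0.4,0.1,0.03,0.47,0,0,0,0.47,0.1,0.03,0.52,0,0,0,0.52,0.1,0.03,0.55,0,0,0,0.55]
}}

```text
time_s: 10.2
position: [0.547, -0.0312, 0.2274]
tool_rot: [[-0.993, 0.121, -0.001], [0.121, 0.993, 0.001], [0.001, 0.0, -1.0]]
ft_force: [0.0, -0.5, -0.1]
grip_width: 0.0231
```

Run:
```python
from h import *
s=env.observe();print(s["time_s"],s["position"],s["ft_force"],s["grip_width"])
goto([.489,.1195,.228],58.6)
```

```text
10.2 [ 0.54700915 -0.03121855  0.22738281] [ 0.01975064 -0.54831241 -0.05468795] 0.023063302510080846
shift [ 0.2526  0.4754 -0.0015] turn [ 1.000e-04 -1.900e-03  5.437e-01]
```

{"method": "step_arm", "body": {
  "steps": [0.1,0.01,0.02,0,0,0,0.02,0.1,0.03,0.06,0,0,0,0.07,0.1,0.06,0.12,0,0,0,0.14,0.1,0.1,0.19,0,0,0,0.22,0.1,0.14,0.26,0,0,0,0.3,0.1,0.18,0.33,0,0,0,0.38,0.1,0.21,0.39,0,0,0,0.45,0.1,0.235,0.44,0,0,0,0.5,0.1,0.248,0.467,0,0,0,0.535,0.1,0.253,0.475,0,0,0,0.543]
}}

```text
time_s: 11.2
position: [0.489, 0.1186, 0.2276]
tool_rot: [[-0.855, 0.519, -0.001], [0.519, 0.855, 0.0], [0.001, -0.0, -1.0]]
ft_force: [0.1, -0.1, -1.5]
grip_width: 0.0227
```

{"method": "step_arm", "body": {
  "steps": [0.1,0,0,0,0,0,0,0.1,0,0,0,0,0,0,0.1,0,0,0,0,0,0]
}}

```text
time_s: 11.5
position: [0.4898, 0.1173, 0.2278]
tool_rot: [[-0.854, 0.52, -0.0], [0.52, 0.854, -0.0], [0.0, -0.0, -1.0]]
ft_force: [0.3, 0.0, -1.4]
grip_width: 0.0229
```

Run:
```python
from h import *
np.set_printoptions(precision=4,suppress=True)
s=env.observe();print(s["time_s"],s["position"],s["tool_rot"],s["ft_force"],s["grip_width"],s["q"])
goto([.489,.1195,.150],58.6)
cal,im,d=snap("wrist","w5")
cal2,im2,d2=snap("side","s5");cal3,im3,d3=snap("top","t5")
a=np.hstack([cv2.resize(im,(400,300)),cv2.resize(im2[90:240,140:340],(400,300))])
cv2.imwrite("pics/c5.png",a)
# angel in hand
P,u,v=cloud(cal,d)
tcp=s["position"]
m=(np.hypot(P[:,0]-tcp[0],P[:,1]-tcp[1])<.04)&(P[:,2]>tcp[2]-.085)&(P[:,2]<tcp[2]+.02)
g=im.max(2)[v,u]; m&=g>80
q=P[m]
for lo in np.arange(-.085,.02,.01):
    k=(q[:,2]-tcp[2]>lo)&(q[:,2]-tcp[2]<lo+.01)
    if k.sum()>10:print(round(lo,3),k.sum(),q[k].mean(0)-tcp, np.ptp(q[k],axis=0))
# ring
dark=im.max(2)[v,u]<70
w=np.hypot(P[:,0]-.489,P[:,1]-.1195)<.04
w&=dark&(P[:,2]>.044)&(P[:,2]<.056)
if w.sum()>50: print("ring",w.sum(),circ(P[w]))
```

```text
11.5 [0.4898 0.1173 0.2278] [[-0.8542  0.52   -0.0001]
 [ 0.52    0.8542 -0.0001]
 [ 0.     -0.0002 -1.    ]] [ 0.2699  0.0094 -1.4259] 0.022878919717587994 [ -0.0155  18.1407  83.5892  -0.0072  78.275  -58.6833]
shift [0.0059 0.0049 0.2595] turn [-0.0002 -0.      0.0015]
-0.085 50 [-0.0129  0.0071 -0.0764] [0.0206 0.0323 0.0031]
-0.075 387 [-0.0121  0.0061 -0.0697] [0.0219 0.0336 0.0099]
-0.065 486 [-0.0109  0.0049 -0.0594] [0.0325 0.0524 0.0099]
-0.055 855 [-0.0088  0.0037 -0.0499] [0.0322 0.0643 0.01  ]
-0.045 950 [-0.0077  0.004  -0.04  ] [0.0299 0.0601 0.01  ]
-0.035 1232 [-0.0063  0.0037 -0.0303] [0.0265 0.0544 0.01  ]
-0.025 302 [-0.0061  0.0033 -0.0217] [0.0194 0.0269 0.0099]
-0.015 342 [-0.0083  0.004  -0.0087] [0.0266 0.0425 0.0098]
-0.005 558 [-0.008   0.004   0.0001] [0.0265 0.0435 0.01  ]
0.005 2349 [-0.0015 -0.0003  0.0091] [0.0316 0.0434 0.0088]
0.015 64 [-0.0047  0.0049  0.0194] [0.0343 0.0371 0.0032]
ring 576 [0.4889 0.1196 0.0268]
```

View pics/c5.png

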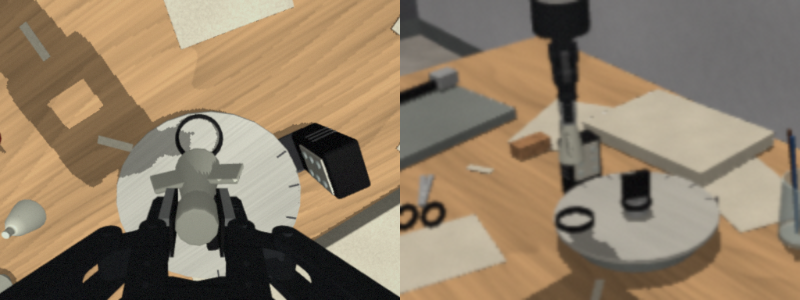

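The cup ring refits to (0.4889, 0.1196) and the angel hangs straight under the TCP. I'll correct the small lateral offset and lower it to just above the cup.

{"method": "step_arm", "body": {
  "steps": [0.1,0.006,0.005,0.02,0,0,0,0.1,0.006,0.005,0.07,0,0,0,0.1,0.006,0.005,0.13,0,0,0,0.1,0.006,0.005,0.19,0,0,0,0.1,0.006,0.005,0.24,0,0,0,0.1,0.006,0.005,0.26,0,0,0,0.1,0.006,0.005,0.27,0,0,0,0.1,0.006,0.005,0.27,0,0,0,0.1,0.006,0.005,0.27,0,0,0]
}}

```text
time_s: 12.55
position: [0.4891, 0.1201, 0.1475]
tool_rot: [[-0.854, 0.52, 0.001], [0.52, 0.854, 0.0], [-0.001, 0.001, -1.0]]
ft_force: [-0.5, -0.4, -1.1]
grip_width: 0.0228
```

Run:
```python
from h import *
np.set_printoptions(precision=4,suppress=True)
s=env.observe();print(s["time_s"],s["position"],s["ft_force"],s["grip_width"])
goto([.489,.1196,.121],58.6)
cal,im,d=snap("wrist","w6")
cal2,im2,d2=snap("side","s6")
a=np.hstack([cv2.resize(im,(400,300)),cv2.resize(im2[130:230,170:304],(400,300))])
cv2.imwrite("pics/c6.png",a)
```

```text
12.55 [0.4891 0.1201 0.1475] [-0.497  -0.4212 -1.0876] 0.02279665108768752
shift [-0.0004 -0.0016  0.0883] turn [0.0008 0.0012 0.0021]
```

View pics/c6.png

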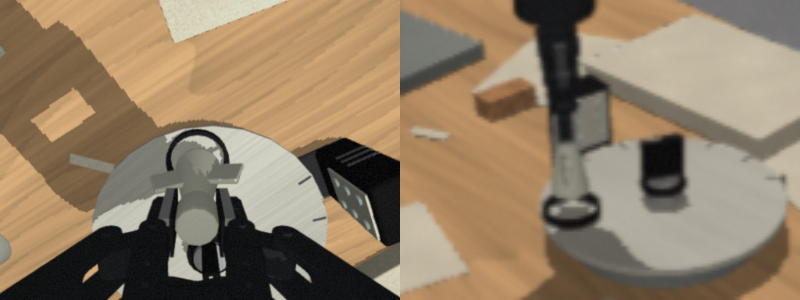

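The foot hangs centred over the ring in both views. Lowering slowly.

{"method": "step_arm", "body": {
  "steps": [0.1,0,-0.001,0.01,0,0,0,0.1,0,-0.001,0.025,0,0,0,0.1,0,-0.001,0.04,0,0,0,0.1,0,-0.001,0.055,0,0,0,0.1,0,-0.001,0.07,0,0,0,0.1,0,-0.001,0.08,0,0,0,0.1,0,-0.001,0.085,0,0,0,0.1,0,-0.001,0.085,0,0,0,0.1,0,-0.001,0.085,0,0,0]
}}

```text
time_s: 13.55
position: [0.4888, 0.1198, 0.1215]
tool_rot: [[-0.854, 0.52, 0.0], [0.52, 0.854, 0.0], [-0.0, 0.0, -1.0]]
ft_force: [0.0, -0.1, -1.3]
grip_width: 0.0234
```

{"method": "step_arm", "body": {
  "steps": [0.1,0,0,0.003,0,0,0,0.1,0,0,0.004,0,0,0,0.1,0,0,0.005,0,0,0,0.1,0,0,0.005,0,0,0]
}}

```text
time_s: 13.95
position: [0.4887, 0.1198, 0.12]
tool_rot: [[-0.854, 0.52, 0.0], [0.52, 0.854, -0.0], [-0.0, 0.0, -1.0]]
ft_force: [0.0, -0.2, -0.8]
grip_width: 0.0233
```

{"method": "step_arm", "body": {
  "steps": [0.1,0,0,0.002,0,0,0,0.1,0,0,0.003,0,0,0,0.1,0,0,0.003,0,0,0]
}}

```text
time_s: 14.25
position: [0.489, 0.1198, 0.1198]
tool_rot: [[-0.854, 0.52, 0.002], [0.52, 0.854, -0.0], [-0.001, 0.001, -1.0]]
ft_force: [-1.0, 0.6, 7.1]
grip_width: 0.0233
```

Contact is felt at 7 N, so the foot is on the cup floor. Releasing gently.

{"method": "step_arm", "body": {
  "steps": [0.2,0,0,0,0,0,0,0.26,0,0,0,0,0,0,0.29,0,0,0,0,0,0,0.32,0,0,0,0,0,0,0.36,0,0,0,0,0,0,0.42,0,0,0,0,0,0,0.5,0,0,0,0,0,0,0.58,0,0,0,0,0,0,0.65,0,0,0,0,0,0,0.65,0,0,0,0,0,0]
}}

```text
time_s: 15.25
position: [0.4887, 0.1198, 0.119]
tool_rot: [[-0.854, 0.52, -0.0], [0.52, 0.854, 0.0], [0.0, -0.0, -1.0]]
ft_force: [-0.0, -0.3, 0.1]
grip_width: 0.0559
```

Run:
```python
from h import *
np.set_printoptions(precision=4,suppress=True)
s=env.observe();print(s["time_s"],s["position"],s["ft_force"],s["grip_width"])
cal,im,d=snap("wrist","w7")
cal2,im2,d2=snap("side","s7")
P,u,v=cloud(cal,d)
m=(np.hypot(P[:,0]-.489,P[:,1]-.1196)<.02)&(P[:,2]>.122)&(P[:,2]<.135)&(im.max(2)[v,u]>80)
print("head",m.sum(),P[m].mean(0),P[m].min(0),P[m].max(0))
a=np.hstack([cv2.resize(im,(400,300)),cv2.resize(im2[130:230,170:304],(400,300))])
cv2.imwrite("pics/c7.png",a)
```

```text
15.25 [0.4887 0.1198 0.119 ] [-0.0031 -0.2858  0.0977] 0.05593014597683528
head 2535 [0.4873 0.1206 0.1286] [0.477  0.1084 0.122 ] [0.5009 0.1314 0.1311]
```

View pics/c7.png

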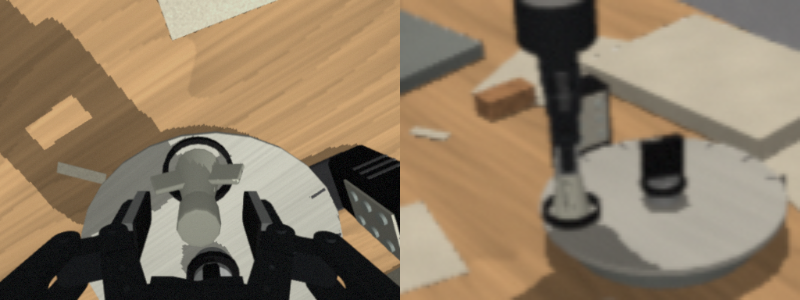

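The angel stands in the cup with its head top at 0.130 and its centre about 1 mm off. The fingers are clear of it. Lifting off.

{"method": "step_arm", "body": {
  "steps": [0.65,0,0,-0.01,0,0,0,0.65,0,0,-0.03,0,0,0,0.65,0,0,-0.07,0,0,0,0.65,0,0,-0.13,0,0,0,0.65,0,0,-0.2,0,0,0,0.7,0,0,-0.27,0,0,0,0.8,0,0,-0.33,0,0,0,0.9,0,0,-0.36,0,0,0,1,0,0,-0.37,0,0,0,1,0,0,-0.37,0,0,0]
}}

```text
time_s: 16.35
position: [0.4886, 0.1198, 0.2299]
tool_rot: [[-0.854, 0.52, -0.0], [0.52, 0.854, -0.0], [0.0, -0.0, -1.0]]
ft_force: [0.1, 0.3, 0.4]
grip_width: 0.0858
```

Run:
```python
from h import *
np.set_printoptions(precision=4,suppress=True)
s=env.observe();print(s["time_s"],s["position"],s["ft_force"],s["grip_width"],s["q"])
cal,im,d=snap("wrist","w8")
P,u,v=cloud(cal,d)
m=(np.hypot(P[:,0]-.489,P[:,1]-.1196)<.03)&(P[:,2]>.122)&(P[:,2]<.135)&(im.max(2)[v,u]>80)
print("head",m.sum(),np.median(P[m,2]),cv2.minEnclosingCircle(P[m][:,:2].astype(np.float32)))
m=(np.hypot(P[:,0]-.5763,P[:,1]-.082)<.03)&(P[:,2]>.1)&(P[:,2]<.12)
q=P[m][:,:2]
print(cv2.minAreaRect(q.astype(np.float32)),len(q),np.median(P[m,2]))
goto([.5763,.082,.235],66.6)
```

```text
16.35 [0.4886 0.1198 0.2299] [0.1353 0.284  0.4015] 0.08581224001620828 [  0.2682  17.9817  83.4728  -0.0019  78.5568 -58.4269]
head 800 0.1292047513690507 ((0.4893253445625305, 0.11945340782403946), 0.012058566324412823)
((0.5763131380081177, 0.08193959295749664), (0.01406937651336193, 0.044382475316524506), 66.63350677490234) 766 0.11008127873358617
shift [-0.3157  0.0445 -0.0189] turn [-0.0006 -0.0012 -0.1756]
```

View pics/w8.png

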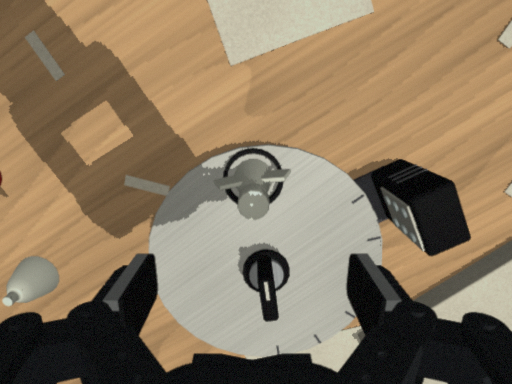

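The angel's head is centred at (0.489, 0.1195), so it is upright. The bar's rectangle fits as 14 × 44 mm at (0.5763, 0.0819), still at home. Moving over the knob.

{"method": "step_arm", "body": {
  "steps": [1,-0.02,0.003,0,0,0,-0.01,1,-0.06,0.009,0,0,0,-0.03,1,-0.12,0.017,0,0,0,-0.07,1,-0.18,0.026,0,0,0,-0.1,1,-0.24,0.034,0,0,0,-0.13,1,-0.29,0.041,0,0,0,-0.16,1,-0.316,0.0445,0,0,0,-0.176,1,-0.316,0.0445,0,0,0,-0.176,1,-0.316,0.0445,0,0,0,-0.176,1,-0.316,0.0445,0,0,0,-0.176]
}}

```text
time_s: 17.4
position: [0.5762, 0.0822, 0.2301]
tool_rot: [[-0.918, 0.397, -0.0], [0.397, 0.918, 0.0], [0.0, -0.0, -1.0]]
ft_force: [0.0, 0.6, 0.2]
grip_width: 0.0855
```

Run:
```python
from h import *
np.set_printoptions(precision=4,suppress=True)
s=env.observe();print(s["time_s"],s["position"],s["ft_force"])
goto([.5763,.082,.093],66.6)
```

```text
17.4 [0.5762 0.0822 0.2301] [0.0096 0.5694 0.2376]
shift [-0.0007 -0.0005  0.457 ] turn [-0.     -0.0002  0.0005]
```

{"method": "step_arm", "body": {
  "steps": [1,0,0,0.02,0,0,0,1,0,0,0.07,0,0,0,1,0,0,0.13,0,0,0,1,0,0,0.19,0,0,0,1,0,0,0.25,0,0,0,1,0,0,0.31,0,0,0,1,0,0,0.37,0,0,0,1,0,0,0.42,0,0,0,1,0,0,0.45,0,0,0,1,0,0,0.457,0,0,0]
}}

```text
time_s: 18.4
position: [0.576, 0.0821, 0.092]
tool_rot: [[-0.918, 0.397, -0.002], [0.397, 0.918, 0.0], [0.002, -0.001, -1.0]]
ft_force: [0.1, -0.5, 0.3]
grip_width: 0.0855
```

{"method": "step_arm", "body": {
  "steps": [0.7,0,0,0,0,0,0,0.5,0,0,0,0,0,0,0.35,0,0,0,0,0,0,0.25,0,0,0,0,0,0,0.2,0,0,0,0,0,0,0.15,0,0,0,0,0,0,0.1,0,0,0,0,0,0,0,0,0,0,0,0,0,0,0,0,0,0,0,0,0,0,0,0,0,0,0],
  "grip_force": 50
}}

```text
time_s: 19.4
position: [0.577, 0.0825, 0.0933]
tool_rot: [[-0.918, 0.396, 0.001], [0.396, 0.918, 0.001], [-0.001, 0.001, -1.0]]
ft_force: [0.7, 5.5, 2.6]
grip_width: 0.0133
```

Run:
```python
from h import *
np.set_printoptions(precision=4,suppress=True)
s=env.observe();print(s["time_s"],s["position"],s["tool_rot"],s["ft_force"],s["wrist_torque"],s["grip_width"],s["q"])
cal,im,d=snap("wrist","w9")
cal2,im2,d2=snap("side","s9")
a=np.hstack([cv2.resize(im,(400,300)),cv2.resize(im2[130:230,190:324],(400,300))])
cv2.imwrite("pics/c9.png",a)
```

```text
19.4 [0.577  0.0825 0.0933] [[-0.918   0.3965  0.0013]
 [ 0.3965  0.918   0.0008]
 [-0.0009  0.0013 -1.    ]] [0.6818 5.4799 2.5543] [ 0.5915 -0.1074  0.1616] 0.013316200250276237 [ -3.5114  33.6575  81.7076   0.0561  64.5627 -70.1777]
```

View pics/c9.png

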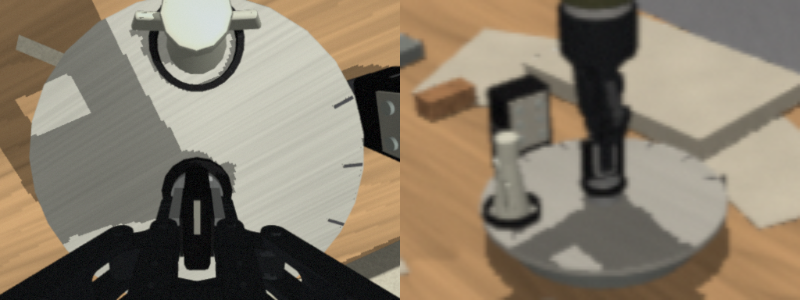

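The knob is gripped across the bar (13.3 mm) and the angel is untouched, about 95 mm away. Turning clockwise (positive about the tool's z axis), first to the first click.

{"method": "step_arm", "body": {
  "steps": [0,0,0,0,0,0,0.02,0,0,0,0,0,0,0.06,0,0,0,0,0,0,0.12,0,0,0,0,0,0,0.19,0,0,0,0,0,0,0.26,0,0,0,0,0,0,0.33,0,0,0,0,0,0,0.4,0,0,0,0,0,0,0.46,0,0,0,0,0,0,0.51,0,0,0,0,0,0,0.533]
}}

```text
time_s: 20.5
position: [0.5772, 0.0829, 0.0933]
tool_rot: [[-0.677, 0.736, 0.002], [0.736, 0.677, 0.001], [-0.0, 0.002, -1.0]]
ft_force: [3.1, 7.0, 1.5]
grip_width: 0.0137
```

{"method": "step_arm", "body": {
  "steps": [0,0,0,0,0,0,0,0,0,0,0,0,0,0,0,0,0,0,0,0,0]
}}

```text
time_s: 20.8
position: [0.5772, 0.0829, 0.0933]
tool_rot: [[-0.678, 0.735, 0.002], [0.735, 0.678, 0.001], [-0.0, 0.002, -1.0]]
ft_force: [2.2, 7.6, 1.4]
grip_width: 0.0132
```

```bash
cat >> h.py <<'E'
def check(name):
    s=env.observe();r=s["tool_rot"];print(s["time_s"],s["position"],s["ft_force"],s["wrist_torque"],s["grip_width"])
    yaw=np.degrees(np.arctan2(r[1][1],r[0][1]));print("tool turned cw from home",66.6-yaw)
    cal,im,d=snap("wrist",name+"w");cal2,im2,d2=snap("side",name+"s")
    P,u,v=cloud(cal,d)
    # ring: dark at height ~.052, radius 75-125mm from axis
    A=np.array([.5763,.0819]);rr=np.hypot(P[:,0]-A[0],P[:,1]-A[1])
    m=(im.max(2)[v,u]<70)&(P[:,2]>.048)&(P[:,2]<.056)&(rr>.06)&(rr<.127)
    if m.sum()>40:
        c=circ(P[m]);b=np.degrees(np.arctan2(c[1]-A[1],c[0]-A[0]));print("ring",m.sum(),c,"cup cw",156.6-b,np.hypot(*(c[:2]-A)))
    m=(im.max(2)[v,u]>80)&(P[:,2]>.1)&(P[:,2]<.135)&(rr>.075)&(rr<.115)
    if m.sum()>20:
        c=P[m].mean(0);print("angel head visible",m.sum(),c,"cw",156.6-np.degrees(np.arctan2(c[1]-A[1],c[0]-A[0])),P[m,2].max())
    cv2.imwrite(f"pics/{name}.png",np.hstack([cv2.resize(im,(400,300)),cv2.resize(im2[130:230,190:324],(400,300))]))
E
python3 -c "
from h import *
np.set_printoptions(precision=4,suppress=True)
check('k1')"
```

```text
20.8 [0.5772 0.0829 0.0933] [2.1631 7.5533 1.4428] [ 0.8841 -0.2868  0.1809] 0.013215607176633016
tool turned cw from home 23.941985587224302
ring 1786 [0.5126 0.1513 0.0268] cup cw 24.030862931730297 0.09423167164210279
angel head visible 5212 [0.5144 0.1493 0.1289] cw 24.04418389165886 0.13178224858812385
```

View pics/k1.png

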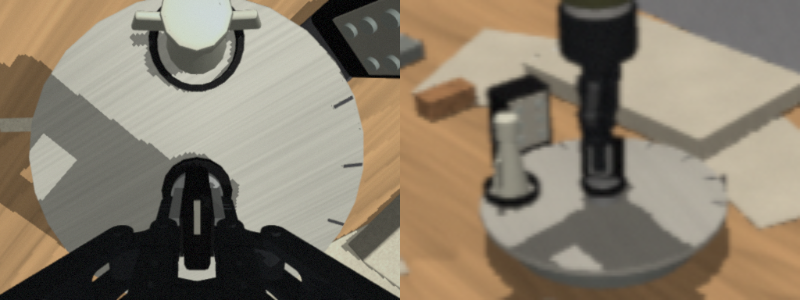

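Click 1: the tool and cup have both turned 24.0°, with the angel standing and no slip. Now the second click.

{"method": "step_arm", "body": {
  "steps": [0,0,0,0,0,0,0.02,0,0,0,0,0,0,0.06,0,0,0,0,0,0,0.12,0,0,0,0,0,0,0.19,0,0,0,0,0,0,0.26,0,0,0,0,0,0,0.33,0,0,0,0,0,0,0.4,0,0,0,0,0,0,0.46,0,0,0,0,0,0,0.51,0,0,0,0,0,0,0.533]
}}

```text
time_s: 21.9
position: [0.5776, 0.0831, 0.0933]
tool_rot: [[-0.319, 0.948, 0.003], [0.948, 0.319, 0.002], [0.001, 0.003, -1.0]]
ft_force: [5.1, 9.7, 0.0]
grip_width: 0.0135
```

{"method": "step_arm", "body": {
  "steps": [0,0,0,0,0,0,0,0,0,0,0,0,0,0,0,0,0,0,0,0,0]
}}

```text
time_s: 22.2
position: [0.5776, 0.0831, 0.0933]
tool_rot: [[-0.32, 0.947, 0.003], [0.947, 0.32, 0.002], [0.001, 0.003, -1.0]]
ft_force: [5.1, 9.4, 0.5]
grip_width: 0.0137
```

```bash
python3 -c "
from h import *
np.set_printoptions(precision=4,suppress=True)
check('k2')"
```

```text
22.2 [0.5776 0.0831 0.0933] [5.1237 9.4433 0.5144] [ 1.0994 -0.4245  0.1782] 0.013664840373936359
tool turned cw from home 47.92982640407309
ring 1803 [0.5464 0.1714 0.0268] cup cw 48.14605450167723 0.094388993120403
angel head visible 5048 [0.5472 0.169  0.1291] cw 48.151730841981205 0.13186539986890694
```

Click 2 is reached at 48.0°. Now the third, with no more than 24°.

{"method": "step_arm", "body": {
  "steps": [0,0,0,0,0,0,0.02,0,0,0,0,0,0,0.06,0,0,0,0,0,0,0.12,0,0,0,0,0,0,0.19,0,0,0,0,0,0,0.26,0,0,0,0,0,0,0.33,0,0,0,0,0,0,0.4,0,0,0,0,0,0,0.46,0,0,0,0,0,0,0.51,0,0,0,0,0,0,0.533]
}}

```text
time_s: 23.3
position: [0.578, 0.0832, 0.0933]
tool_rot: [[0.094, 0.996, 0.004], [0.996, -0.094, 0.002], [0.002, 0.004, -1.0]]
ft_force: [7.9, 9.4, -1.0]
grip_width: 0.0135
```

{"method": "step_arm", "body": {
  "steps": [0,0,0,0,0,0,0,0,0,0,0,0,0,0,0,0,0,0,0,0,0,0,0,0,0,0,0,0,0,0,0,0,0,0,0]
}}

```text
time_s: 23.8
position: [0.578, 0.0832, 0.0933]
tool_rot: [[0.093, 0.996, 0.004], [0.996, -0.093, 0.002], [0.002, 0.004, -1.0]]
ft_force: [8.6, 9.8, -1.3]
grip_width: 0.0135
```

```bash
python3 -c "
from h import *
np.set_printoptions(precision=4,suppress=True)
check('k3')
snap('top','t3')"
```

```text
23.8 [0.578  0.0832 0.0933] [ 8.5815  9.7948 -1.3261] [ 1.1731 -0.6856  0.1887] 0.01349703719745053
tool turned cw from home 71.91715807032554
ring 1804 [0.5856 0.1761 0.0268] cup cw 72.23044997157506 0.09467046113484055
angel head visible 4940 [0.5853 0.1736 0.1292] cw 72.19196363977352 0.13167169091192155
```

View pics/k3.png

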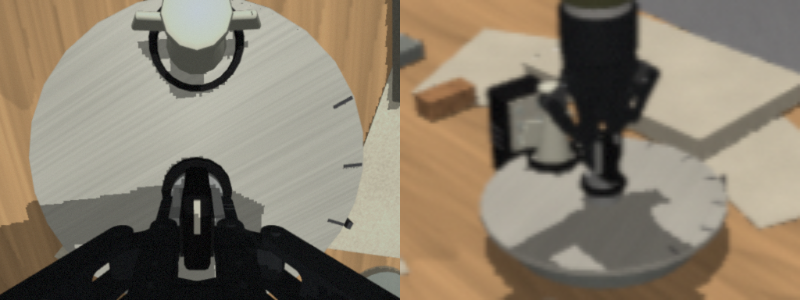

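View pics/t3.png

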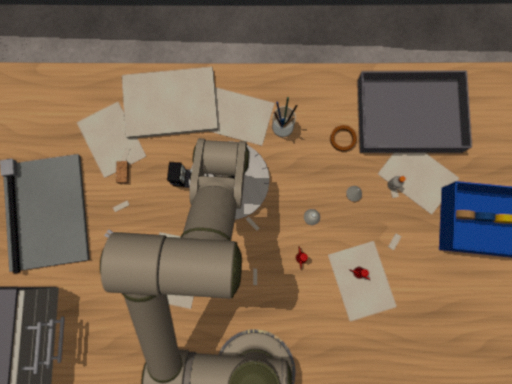

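The cup is at 72.2° clockwise (1.26 rad), the third stop. The angel is upright in the ring facing the lamp, the grip is on the bar, and the visible bystanders are where they were in the top view. Handing in.

```bash
python3 -c "
from h import *
print(close_job())
s=env.observe();print(s['time_s'],s['grip_width'],s['position'])"
```

```text
the job is handed in; nothing more can be done
None
the job is handed in; nothing more can be done
```

I picked the white angel up by its head at 28 N and stood it in the cup. I let go, then turned the carousel knob clockwise through three clicks to the third stop. I handed the job in at about 24 s, still gripping the knob.

- **Placing:** before I lifted off, the angel's head measured within 1 mm of the cup's centre, with its top at 0.129–0.131 m (0.130 expected). The knob was still at home.
- **Turning:** the turns measured on the tool and on the cup agreed at 24.0°/24.0°, 47.9°/48.1° and 71.9°/72.2°, so I saw no slip. The last is about 1.26 rad, against 1.257 for the third stop.
- **Final state:** the bar was held at 13.5 mm opening with a 50 N grip, and the angel stood upright in the ring, away from the fingers.
- **Bystanders:** in the last top view, the visible ones (tree, bell, pot, tape, glue, cork) were where they started by eye. The arm hid the scissors, so I could not check them, but nothing went near them at table height.
- **Small disagreement:** a sideways force of about 13 N built up on the wrist during the turn, with the tool about 2 mm off the axis I had measured. I left it, as it is well under the limits.

No checks failed.

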